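# Screw the lid onto the wax jar

## Task

Close the wax jar: set its lid (the larger of the two loose lids) level on the jar's neck; unless its lugs drop into the thread starts at once, turn it gently backward (anticlockwise seen from above) until you feel them drop in. Then screw it forward (clockwise) until it is fully home and let go. Never force the lid against the threads, and leave the small lid, sanding block and glue bottle where they are.

Things in the scene. Friction and masses are not known exactly. Their poses are not given: they have to be found in the camera images.
- lid: The jar's lid: a round aluminium screw lid with a grippy ribbed skirt, 60 mm across, 30 mm high, about 60 g, lying closed side up; origin at the centre of its underside (the skirt's open lower edge), z up. Inside the skirt (3 mm wall) four lugs 90 degrees apart, 3 mm high, reach in to 23.5 mm from the axis, their lower faces 4 mm above the lid's underside.
- jar: White wax jar clamped in a wooden block (104 mm square, 36 mm high) fixed to the bench; origin on the bench on the jar's axis, z up. Jar body 66 mm across up to 67 mm; neck core 44 mm across, tapering above 104 mm to 36 mm at its top, 110 mm above the bench; thread 52 mm across. The neck does not turn. The lid has about 1 mm play sideways.
- small_lid: Bystander: a smaller aluminium lid, 38 mm across, 16 mm high, of another jar; origin at the centre of its underside.
- sanding_block: Bystander: cork sanding block, 50 x 85 x 32 mm; origin at the centre of its underside.
- glue_bottle: Bystander: white glue bottle, 56 mm across, 150 mm high, standing; origin at the centre of its underside.
- thread_top (a point): Point on the jar's axis 98 mm above the bench: where the lid's underside sits while its lugs ride on top of the threads (up to 5 mm higher if they catch on the stop fins). From there, turning backward brings the lugs over a thread start within 60 degrees (80 if they caught on fins, falling to this height on the way); turning forward from this height jams them on the fins.
- thread_start (a point): Point on the jar's axis 91 mm above the bench: where the lid's underside sits once its lugs have dropped into the thread starts. Four starts, 90 degrees apart, each about 14 degrees wider than a lug; their angle differs every time and is not given by any pose.
- thread_home (a point): Point on the jar's axis 87 mm above the bench: where the lid's underside sits when fully home, after 54 to 68 degrees clockwise from the start, down a 10 degree ramp, against a hard stop. Contact force between lid and jar should stay under 50 N all along (about 0.7 N m of turning against a stop); a pull upward is held by the thread.
Not all that is in view belongs to the job. Leave any orange or red look-alike of the lid alone.

How it is judged (in metres and radians):
On the way:
1. the lugs have dropped into the thread starts: the lid sits level about 91 mm above the bench (z of lid in the frame of jar between 0.0885 and 0.0935 m and horizontal distance between lid and jar below 0.004 m and angle between lid's own z axis and vertical below 0.08 rad), for 0.1 s.
At the end, for the whole second after the job is handed in: The lid is level on the jar's neck (within 4 mm of its axis, tilt under 0.06 rad), screwed fully home (underside 85 to 88 mm above the bench, home is 87), at rest and let go; bystanders within 20 mm of their places (z of lid in the frame of jar between 0.085 and 0.088 m and horizontal distance between lid and jar below 0.004 m and angle between lid's own z axis and vertical below 0.06 rad and linear speed of lid below 0.01 m/s); the robot touches nothing.
It fails at once if the lid is forced against the jar (contact force between lid and jar above 50 N).
It fails at once if a bystander (small lid, sanding block or glue bottle) is pushed more than 20 mm (distance of any of small_lid, sanding_block, glue_bottle from where it was at the start of the episode above 0.02 m).
It also fails if it takes over 67 s, if anything falls off the work surface, if the arm or the gripper's body presses on something with over 40 N, if the wrist force passes 120 N, or if a joint passes its speed limit or range.

## Robot

A 7-joint arm with a two-finger parallel gripper is mounted at the origin on the work surface. World frame = base frame: x ahead of the robot, y to its left, z up, the work surface at z = 0. Lengths are in mm, angles in rad, forces in N, time in s.
With the tool pointing down it reaches from about 400 to 875 mm from the base axis. Payload 6.5 kg.
Tool frame: the origin (TCP) lies where the fingers leave the gripper's body, on its centre line; the fingertips stand 73 mm ahead of it and the grasp point (between the pads) lies 54 mm ahead of it; z points along the fingers, y is the line along which they close (so a half turn about z gives the same grasp; the last joint's range is limited). The gripper opens to 85 mm and grips with 20 to 120 N. Pads are 22 mm wide; open, the fingers measure 114 mm over their backs; the gripper's body (76 mm by 85 mm) begins 54 mm behind the grasp point. The pads swing forward as they close: fully open they stand 13 mm farther back than shut.
Start: joints at [-0.066, 0.536, -0.004, 1.538, 0.003, 1.067, -0.071], TCP at [649.992, 0.002, 303.89] pointing down, gripper open.
Joint ranges: [-2.7, 2.7], [-0.37, 2.16], [-1.27, 1.26], [0.24, 2.4], [-1.31, 4.45], [0.19, 1.91], [-2.76, 2.76]. Speed limits (rad/s): [2.39, 2.39, 3.14, 3.14, 3.14, 3.14, 3.14].

## Interface

Orientations are given as a rotation vector (axis times angle).
In Python, from bench import bot, jaws, inverse_kinematics, state, snapshot gives the robot as it stands. Calls block until the motion is done:
- bot.goto(position, orientation): joint-space move of the TCP to a pose.
- bot.line_to(position, rotation=None, rate=150, threshold=None): straight line of the TCP; rotation=None keeps the orientation; rate is the mean speed in mm/s. With threshold (N) it stops when the force on the tool has changed by that much, and returns True; else False.
- bot.move_j(angles): joint-space move.
- jaws.open_jaws() and jaws.close(newtons=None): open the fingers fully, or close them until they stop; newtons is the grip in N (None keeps the last).
- bot.sleep(seconds).
- inverse_kinematics(position, orientation): joint angles nearest the present ones, or None.
- state(): the state.
- snapshot(name): name is "scene" or "side" or "wrist"; returns a dict with "img" (384x512x3 uint8, red, green, blue), "range_z" (384x512 float32, mm along the optical axis (not along the pixel's ray), 0 where there is no reading), "fovy" (degrees; the focal length in pixels is half the picture's height over the tangent of half this angle, whatever the lens; pixels are square), "cx", "cy" (the principal point, pixels), "xyz" and "orientation" of the camera in the world; the wrist camera has in their place "T_tool_cam" (4x4, takes a point from camera to tool coordinates, whose origin is the TCP and whose axes are the flange's). Camera axes: x right, y up, looking along -z (the intrinsics and any distortion apply to the point x, -y, -z); pixel columns grow to the right and rows downward; lengths in mm; the calibration is good to about 2 mm. A picture is of the moment at which its call begins: read the wrist's pose just before it.
A pose or a line that the arm cannot do raises bot.Unreachable and nothing moves.
- bot.hand_in(): hands the job in; it is judged then, once.
The state is a dict: "time_s": time; "joint_pos": joint angles; "qd": joint speeds; "tau": joint torques, N m; "tcp_pos": TCP position; "orientation": TCP orientation; "contact_force": force on the tool from outside, world axes, zero at the start; "ft_torque": the same for the moment, N m; "grip_width": opening from 0.0 (shut) to 1.0 (fully open); "finger_force": force on a finger pad.
Only numpy, scipy, OpenCV 4.12 (cv2) and the standard library are available. Lean on these libraries where they do the work, as an engineer would, in place of code of your own. Each camera call takes 0.05 s, during which the arm holds its last target. There are 200 camera calls.

## Working session

There is one attempt and no reset: what is moved stays moved. The work goes in short steps, each a Python script; the robot and the scene stay as the last script left them, time stands still between calls to the robot, and variables do not carry over. Pictures are saved under pics/ and viewed, at most 10 in all, crops included, and the job is handed in when it is done.

```bash
mkdir -p pics; ls
cat > h.py <<'E'
import numpy as np, cv2
from scipy.spatial.transform import Rotation as R
from bench import bot, jaws, inverse_kinematics, state, snapshot
def cloud(name):
    s0=state(); s=snapshot(name); z=s["range_z"]; h,w=z.shape
    f=h/2/np.tan(np.radians(s["fovy"])/2)
    v,u=np.mgrid[:h,:w]
    p=np.stack([(u-s["cx"])/f*z,-(v-s["cy"])/f*z,-z],-1)
    if name=="wrist":
        T=np.array(s["T_tool_cam"]); p=p@T[:3,:3].T+T[:3,3]
        p=p@R.from_rotvec(s0["orientation"]).as_matrix().T+np.array(s0["tcp_pos"])
    else:
        p=p@R.from_rotvec(s["orientation"]).as_matrix().T+np.array(s["xyz"])
    p[z<=0]=np.nan
    return s,p
def save(s,n): cv2.imwrite("pics/"+n,s["img"][:,:,::-1])
E
python3 - <<'E'
from h import *
s,p=cloud("scene"); save(s,"scene.png"); np.save("scene.npy",p)
print({k:v for k,v in s.items() if k not in("img","range_z")})
s,p=cloud("wrist"); save(s,"wrist.png"); np.save("wrist.npy",p)
print({k:v for k,v in s.items() if k not in("img","range_z")})
cv2.imwrite("pics/both.png",np.hstack([cv2.imread("pics/scene.png"),cv2.imread("pics/wrist.png")])[:, :])
print(state())
E
```

```text
pics
{'fovy': 46.22271519031185, 'cx': 248.33577409778502, 'cy': 191.47341272030442, 'xyz': array([1022.60236122,  707.670365  ,  695.60281311]), 'orientation': array([0.38224688, 1.22321933, 2.29734877])}
{'fovy': 63.402650629628226, 'cx': 256.30273718443163, 'cy': 191.754521704808, 'T_tool_cam': array([[ 1.52829302e-03,  9.55837476e-01,  2.93891789e-01,
         7.43335174e+01],
       [ 9.99998830e-01, -1.44120345e-03, -5.12892727e-04,
         4.16526964e-01],
       [-6.66842287e-05,  2.93892229e-01, -9.55838560e-01,
        -7.05906158e+01],
       [ 0.00000000e+00,  0.00000000e+00,  0.00000000e+00,
         1.00000000e+00]])}
{'time_s': 0.1, 'joint_pos': array([-0.06621713,  0.53711317, -0.00444636,  1.53874859,  0.00257886,
        1.06730719, -0.07121219]), 'qd': array([ 2.02800034e-03, -1.55900354e-03, -3.77375349e-04, -2.73334310e-03,
        6.53441477e-04, -1.35241033e-03, -1.42044519e-05]), 'tau': array([ 3.24486806e-03, -5.84563243e+01,  1.05254464e+00, -2.59778756e+01,
        1.26798821e-02,  4.59515359e-03, -1.40434165e-05]), 'tcp_pos': array([6.49552049e+02, 1.52825968e-02, 3.03095814e+02]), 'orientation': array([-2.22062294e+00, -2.22078512e+00,  1.84489575e-03]), 'contact_force': array([-0.43586115,  0.41004371,  0.60309656]), 'ft_torque': array([0.01687391, 0.06051334, 0.00863324]), 'finger_force': 0.0, 'grip_width': 0.9961525025744462}
```

View pics/scene.png

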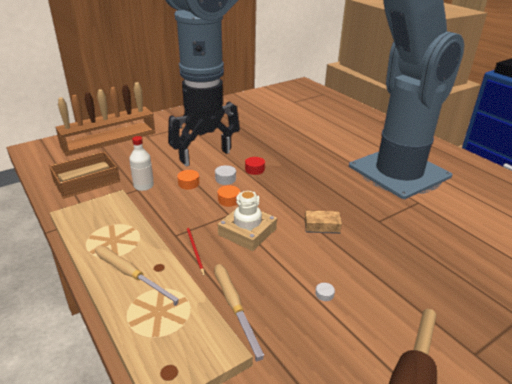

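View pics/wrist.png

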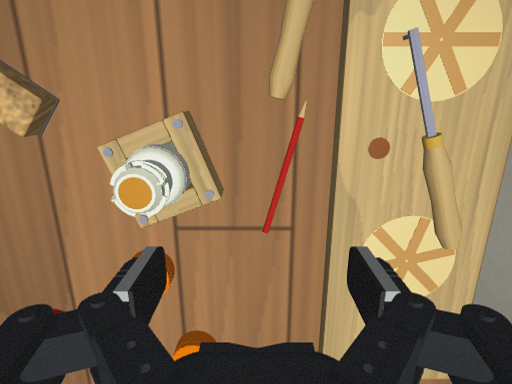

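The scene view shows the grey lid at about (226,175) between orange decoys at (188,179) and (229,196) and a red one at (255,165). The jar is at (247,210), the block at (323,221), the small lid at (325,291) and the bottle at (141,165). The wrist view shows the jar's neck at about (137,193).

Run:
```python
from h import *
p=np.load("scene.npy"); im=cv2.imread("pics/scene.png")
for n,(u,v) in dict(lid=(226,173),o1=(188,178),o2=(229,192),red=(255,162),jar=(247,198),small=(325,288),block=(323,215),bottle=(141,143)).items():
    w=p[v-16:v+17,u-16:u+17].reshape(-1,3); c=p[v,u]
    m=(abs(w[:,2]-c[2])<4)&(np.hypot(*(w-c)[:,:2].T)<60); q=w[m]
    (cc,r)=cv2.minEnclosingCircle(q[:,:2].astype(np.float32))
    print(n,c.round(),"top",np.median(q[:,2]).round(1),"circ",np.round(cc,1),round(r,1),len(q))
p=np.load("wrist.npy"); q=p.reshape(-1,3)
for lo,hi in((107,115),(60,72),(30,40)):
    m=(q[:,2]>lo)&(q[:,2]<hi)&(q[:,1]>20)&(abs(q[:,0]-590)<110)&(q[:,1]<200); print(lo,m.sum(),cv2.minAreaRect(q[m,:2].astype(np.float32)), cv2.minEnclosingCircle(q[m,:2].astype(np.float32)))
```

```text
lid [ 467. -230.   31.] top 30.7 circ [ 462.8 -241.6] 30.6 188
o1 [ 570. -263.   31.] top 30.5 circ [ 562.  -277.2] 31.9 203
o2 [ 510. -145.   29.] top 30.4 circ [ 511.9 -146.5] 32.0 236
red [ 364. -235.   32.] top 30.9 circ [ 361.3 -240.6] 31.5 155
jar [551.   3. 111.] top 110.5 circ [543.8  -3.8] 22.5 146
small [520. 249.  17.] top 16.2 circ [521.5 250.4] 20.2 212
block [372.  73.  34.] top 32.7 circ [375.4  78.2] 47.2 405
bottle [ 667. -329.  138.] top 138.8 circ [ 674.8 -334.8] 12.0 24
107 0 ((0.0, 0.0), (0.0, 0.0), 0.0) ((0.0, 0.0), 0.0)
60 97 ((541.877197265625, 22.087804794311523), (28.454965591430664, 4.0506086349487305), 0.19056792557239532) ((541.8839111328125, 20.066848754882812), 14.227581977844238)
30 1928 ((585.4307861328125, 41.795860290527344), (212.7352294921875, 41.931461334228516), 19.030818939208984) ((579.7760620117188, 58.18973922729492), 106.42942810058594)
```

```bash
cat >> h.py <<'E'
R0=R.from_rotvec([np.pi/2**.5,np.pi/2**.5,0])
def ori(deg): return (R.from_euler("z",deg,degrees=True)*R0).as_rotvec()
def ring(p,c,zlo,zhi,rad=45):
    q=p.reshape(-1,3); q=q[~np.isnan(q[:,0])]
    q=q[(q[:,2]>zlo)&(q[:,2]<zhi)&(np.hypot(q[:,0]-c[0],q[:,1]-c[1])<rad)]
    cc,r=cv2.minEnclosingCircle(q[:,:2].astype(np.float32)); return np.round(cc,1),round(r,1),len(q),np.median(q[:,2]).round(1),q.mean(0).round(1)
E
python3 - <<'E'
from h import *
q=np.load("wrist.npy"); print("jar rough",ring(q,(546,-2),104,116),ring(q,(546,-2),60,72))
for d in (-60,-30,0,60,90,120):
    for nm,P in(("lid",[463,-242,200]),("jar",[546,-2,280]),("jarlow",[546,-2,170])):
        a=inverse_kinematics(P,ori(d)); print(d,nm,None if a is None else np.round(a,2))
bot.goto([463,-242,200],ori(-60))
s,p=cloud("wrist"); save(s,"w2.png"); print(ring(p,(463,-242),26,36)); print(state()["time_s"])
E
```

```text
jar rough (array([541.8,  -7. ]), 26.1, 1812, np.float64(110.4), array([544.1,  -5.7, 109.6])) (array([542.8,  -7. ]), 31.8, 981, np.float64(65.0), array([555.6,   3.5,  64.8]))
-60 lid [ 0.2   0.48  0.24  1.97 -0.17  0.72 -0.5 ]
-60 jar [-0.25  0.39  0.22  1.85 -0.1   0.91 -1.03]
-60 jarlow [-0.22  0.55  0.19  1.92 -0.16  0.68 -0.99]
-30 lid [ 0.28  0.47  0.14  1.96 -0.1   0.72 -0.04]
-30 jar [-0.16  0.39  0.1   1.84 -0.05  0.91 -0.56]
-30 jarlow [-0.14  0.55  0.08  1.91 -0.07  0.68 -0.54]
0 lid [ 0.37  0.47  0.04  1.96 -0.03  0.72  0.42]
0 jar [-0.07  0.39 -0.02  1.84  0.01  0.91 -0.09]
0 jarlow [-0.06  0.55 -0.02  1.91  0.01  0.68 -0.09]
60 lid [ 0.53  0.47 -0.17  1.95  0.12  0.73  1.34]
60 jar [ 0.12  0.4  -0.25  1.83  0.12  0.93  0.86]
60 jarlow [ 0.09  0.56 -0.22  1.9   0.18  0.7   0.81]
90 lid [ 0.63  0.49 -0.29  1.94  0.2   0.74  1.79]
90 jar [ 0.21  0.41 -0.36  1.82  0.18  0.94  1.34]
90 jarlow [ 0.18  0.57 -0.33  1.9   0.27  0.72  1.26]
120 lid [ 0.71  0.5  -0.4   1.94  0.28  0.76  2.25]
120 jar [ 0.29  0.43 -0.48  1.82  0.24  0.95  1.81]
120 jarlow [ 0.26  0.59 -0.45  1.89  0.37  0.74  1.7 ]
(array([ 461. , -244.4]), 30.3, 3989, np.float64(30.5), array([ 462.3, -243.7,   30.4]))
1.375
```

View pics/w2.png

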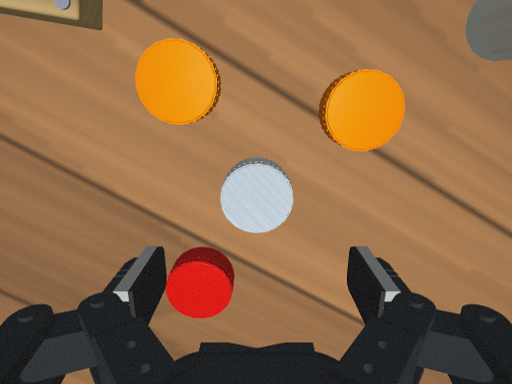

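The lid sits at (257,197) in the wrist view, with clear space along the closing direction. I'll measure the jar from two opposite yaws to cancel camera bias, then grasp the lid.

Run:
```python
from h import *
for d in(110,-70):
    bot.goto([543,-6,280],ori(d)); bot.sleep(.2); s,p=cloud("wrist"); save(s,f"j{d}.png")
    print(d,ring(p,(543,-6),108,114,30),ring(p,(543,-6),62,70,40))
    q=p.reshape(-1,3); q=q[(q[:,2]>32)&(q[:,2]<39)&(np.hypot(q[:,0]-543,q[:,1]+6)<76)]; print(cv2.minAreaRect(q[:,:2].astype(np.float32)))
bot.goto([461.5,-244,200],ori(-60)); bot.line_to([461.5,-244,76],rate=100,threshold=15)
print(jaws.close(40)); bot.sleep(.3); st=state(); print(st["grip_width"],st["finger_force"],st["tcp_pos"],st["contact_force"])
bot.line_to([461.5,-244,200],rate=100); bot.sleep(.2)
st=state(); print(st["grip_width"],st["finger_force"],st["contact_force"],st["time_s"])
s,p=cloud("wrist"); save(s,"w3.png"); print(ring(p,(461.5,-244),140,175,40), ring(p,(461.5,-244),148,160,40))
save({"img":np.hstack([cv2.resize(s["img"],(400,300)),cv2.resize(cv2.imread("pics/j-70.png")[:,:,::-1],(400,300))])},"c.png")
```

```text
110 (array([541.7,  -7.7]), 24.2, 1705, np.float64(110.7), array([540.5,  -7.9, 110.6])) (array([539.5,  -8.5]), 30.6, 695, np.float64(65.1), array([523.5, -14.1,  65. ]))
((541.4153442382812, -7.536521911621094), (104.081787109375, 104.01268768310547), 21.328195571899414)
-70 (array([541.1,  -7. ]), 20.6, 1707, np.float64(110.7), array([540.5,  -8. , 110.6])) (array([540.4,  -7.9]), 30.6, 687, np.float64(65.1), array([523.5, -13.6,  65. ]))
((541.3518676757812, -7.6782684326171875), (103.84799194335938, 104.29075622558594), 21.301616668701172)
False
0.6801327845514452 41.60820348188281 [ 461.7703535  -244.12165108   76.81061464] [-1.58050159  0.71731092  8.08678936]
0.680338746998994 42.9050132073462 [ 0.25086651 -0.23754179 -1.48834415] 9.5083
(array([ 467.1, -240.7]), 39.4, 17213, np.float64(153.2), array([ 464.8, -242.6,  154. ])) (array([ 467.5, -240.5]), 39.3, 14308, np.float64(153.2), array([ 463.5, -243.4,  153.2]))
```

View pics/c.png

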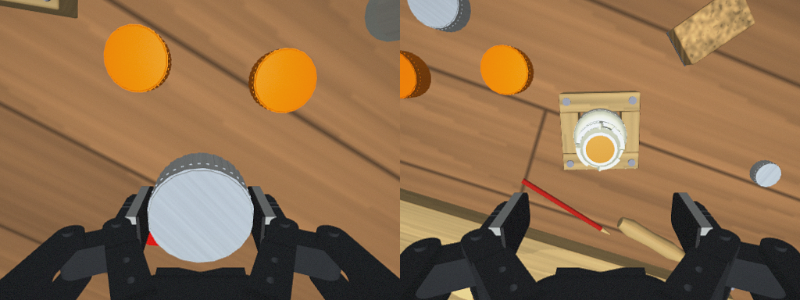

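The left panel shows the lid level in the grip, and the right panel shows the free jar. Next I'll measure the lid's offset in the hand and check that the two jar views really were opposite.

Run:
```python
from h import *
a,b=[cv2.imread(f"pics/j{d}.png").astype(int) for d in(110,-70)]; print("diff",abs(a-b).mean())
st=state(); s,p=cloud("wrist"); im=s["img"].astype(int)
m=(p[...,2]>149)&(p[...,2]<158)&(im.min(-1)>120)
n,l,stt,_=cv2.connectedComponentsWithStats(m.astype(np.uint8)); k=1+stt[1:,4].argmax()
q=p[l==k]; cc,r=cv2.minEnclosingCircle(q[:,:2].astype(np.float32))
T=R.from_rotvec(st["orientation"]).inv().apply(np.append(cc,153)-st["tcp_pos"])
el=cv2.fitEllipse(cv2.findContours((l==k).astype(np.uint8),0,1)[0][0])
A=np.c_[q[:,:2],np.ones(len(q))]; pl=np.linalg.lstsq(A,q[:,2],rcond=None)[0]
print(cc,r,"tool",T,"tilt",pl[:2],"z",np.median(q[:,2]),el,st["tcp_pos"],R.from_rotvec(st["orientation"]).as_matrix().round(3))
```

```text
diff 2.65924072265625
(460.7201232910156, -244.9055633544922) 30.418832778930664 tool [-1.0072519   0.53266335 46.67651695] tilt [-0.00227478  0.00028931] z 153.30926965477045 ((256.2901916503906, 274.8501892089844), (119.72929382324219, 135.95648193359375), 90.13658142089844) [ 461.35410029 -243.94965589  199.67633057] [[ 0.866  0.5   -0.001]
 [ 0.5   -0.866  0.   ]
 [-0.    -0.    -1.   ]]
```

Run:
```python
from h import *
J=np.array([541.4,-7.6])
for d in(-70,-10,60):
    x=np.array([-np.sin(np.radians(d)),np.cos(np.radians(d))])
    bot.goto([*(J-70*x),290],ori(d)); bot.sleep(.3); st=state(); s,p=cloud("wrist")
    q=p.reshape(-1,3); q=q[(q[:,2]>32)&(q[:,2]<39)&(np.hypot(q[:,0]-J[0],q[:,1]-J[1])<76)]; r=cv2.minAreaRect(q[:,:2].astype(np.float32))
    yaw=R.from_rotvec(st["orientation"]).as_matrix()[:,1]
    print(d,np.degrees(np.arctan2(yaw[1],yaw[0])).round(1),r,ring(p,J,108,114,30)[::4],st["time_s"])
```

```text
-70 -70.1 ((542.0882568359375, -7.9144287109375), (104.1327896118164, 104.072021484375), 21.258249282836914) (array([543.1,  -8. ]), array([542.3,  -7.7, 110.6])) 10.825
-10 -10.0 ((542.1194458007812, -7.6389923095703125), (104.19876098632812, 104.23667907714844), 21.239015579223633) (array([542. ,  -7.6]), array([542.2,  -7.3, 110.6])) 12.1917
60 60.0 ((541.7191162109375, -7.565559387207031), (104.25344848632812, 104.4345703125), 21.291229248046875) (array([543.4,  -6.1]), array([541.4,  -7.4, 110.6])) 13.525
```

The jar axis agrees across yaws at (541.9, -7.6). I'll set the lid down with a light touch.

```bash
cat >> h.py <<'E'
J=np.array([541.9,-7.6]); OFF=np.array([-1.0,0.2]); H=76.8
def pose(d,z):
    a=np.radians(d); x=np.array([-np.sin(a),np.cos(a)]); y=np.array([np.cos(a),np.sin(a)])
    return [*(J-OFF[0]*x-OFF[1]*y),z]
def rep(tag=""):
    s=state(); m=R.from_rotvec(s["orientation"]).as_matrix(); d=np.degrees(np.arctan2(m[1,1],m[0,1]))
    print(tag,"t%.1f"%s["time_s"],"yaw%.1f"%d,"und%.1f"%(s["tcp_pos"][2]-H),"xy",(s["tcp_pos"][:2]-pose(d,0)[:2]).round(1),"F",np.round(s["contact_force"],1),"M",np.round(s["ft_torque"],2),"g%.3f"%s["grip_width"],flush=True)
    return d,s["tcp_pos"][2],s
E
python3 - <<'E'
from h import *
d=-30
bot.goto(pose(d,230),ori(d)); bot.line_to(pose(d,192),rate=80); bot.sleep(.3); rep("free")
print(bot.line_to(pose(d,163),rate=15,threshold=5)); rep("touch"); bot.sleep(.3); rep("settled")
E
```

```text
free t15.8 yaw-30.0 und115.6 xy [0.2 0. ] F [-0.3 -0.2 -1.5] M [-0.   -0.07  0.03] g0.690
True
touch t16.9 yaw-30.0 und101.3 xy [ 0.4 -0. ] F [-0.   0.4  4.8] M [-0.06 -0.03 -0.05] g0.682
settled t17.2 yaw-30.0 und101.3 xy [ 0.3 -0. ] F [ 1.  -0.4  5.3] M [-0.11 -0.32 -0.03] g0.680
```

Run:
```python
from h import *
d,z,s=rep("start"); z0=z; low=0
for i in range(24):
    d+=4; hit=bot.line_to(pose(d,z),rotation=ori(d),rate=30,threshold=15)
    f=state()["contact_force"][2]
    if f<6: bot.line_to(pose(d,max(z-4,H+90.5)),rate=12,threshold=max(8-f,2))
    dd,z,s=rep(("HIT " if hit else "")+str(i))
    if f>10: z+=.4; bot.line_to(pose(d,z),rate=20)
    if z-H<92.3 or hit: break
bot.sleep(.2); rep("end")
```

```text
start t17.2 yaw-30.0 und101.3 xy [ 0.3 -0. ] F [ 1.  -0.4  5.3] M [-0.11 -0.32 -0.03] g0.680
0 t17.4 yaw-26.0 und101.7 xy [ 0.2 -0. ] F [-0.7 -0.2  6.3] M [ 0.01 -0.05  0.01] g0.684
1 t17.9 yaw-22.1 und101.6 xy [0.1 0.1] F [-1.3 -0.   7.2] M [0.01 0.27 0.01] g0.681
2 t18.1 yaw-18.1 und101.7 xy [-0.1 -0. ] F [-0.3 -0.2  6.3] M [0.03 0.05 0.05] g0.682
3 t18.7 yaw-14.1 und98.0 xy [-0.3  0.2] F [-0.3  0.3  6.6] M [ 0.01  0.19 -0.08] g0.683
4 t19.2 yaw-10.1 und97.9 xy [ 0.2 -0.1] F [-1.9 -0.4  6.8] M [0.03 0.27 0.04] g0.684
5 t19.6 yaw-6.2 und97.9 xy [ 0.2 -0. ] F [-0.8  0.5  6.6] M [-0.01  0.22  0.02] g0.687
6 t20.1 yaw-2.2 und97.9 xy [ 0.2 -0. ] F [-1.6  0.1  6.9] M [ 0.    0.28 -0.01] g0.685
7 t20.6 yaw1.8 und97.9 xy [ 0.2 -0. ] F [-1.5 -0.4  7.2] M [-0.01  0.25  0.03] g0.683
8 t21.0 yaw5.8 und97.9 xy [0.1 0. ] F [-1.2  0.7  6.8] M [-0.04  0.24  0.01] g0.684
9 t21.5 yaw9.8 und97.9 xy [0.1 0. ] F [-1.   0.9  7.8] M [0.04 0.21 0.07] g0.683
10 t21.9 yaw13.7 und97.9 xy [ 0.1 -0. ] F [-2.3  0.2  6.7] M [0.07 0.24 0.02] g0.684
11 t22.4 yaw17.7 und97.9 xy [0.1 0. ] F [-2.2  0.6  6.7] M [-0.03  0.17 -0.  ] g0.682
12 t22.9 yaw21.7 und97.9 xy [ 0.1 -0. ] F [-0.7 -0.1  6.5] M [-0.03  0.26  0.01] g0.682
13 t23.3 yaw25.7 und97.9 xy [0.2 0. ] F [-1.4 -0.   7.1] M [-0.06  0.26 -0.  ] g0.688
14 t23.8 yaw29.7 und97.9 xy [0.1 0. ] F [-1.2  0.4  6. ] M [-0.01  0.26 -0.  ] g0.683
15 t24.2 yaw33.7 und97.9 xy [ 0.2 -0. ] F [-1.9 -0.6  7.3] M [-0.04  0.23 -0.01] g0.685
16 t24.7 yaw37.8 und97.7 xy [ 0.1 -0. ] F [-1.1 -0.5  7.1] M [ 0.02  0.24 -0.02] g0.684
17 t25.4 yaw42.0 und93.3 xy [-0.4 -0.1] F [ 0.3  0.4 -1.6] M [0.05 0.08 0.01] g0.683
18 t26.0 yaw45.9 und90.8 xy [0.2 0. ] F [-0.4 -0.5  5.3] M [-0.06  0.25  0.01] g0.683
end t26.2 yaw45.9 und90.8 xy [0.2 0. ] F [-0.6 -0.5  5. ] M [ 0.05  0.22 -0.02] g0.687
```

The lugs dropped at about 91 mm with the lid level. Now I'll screw forward, watching force and torque.

Run:
```python
from h import *
d,z,s=rep("start"); d0=d
for i in range(40):
    st=3 if d0-d<44 else 1.5
    d-=st; hit=bot.line_to(pose(d,z),rotation=ori(d),rate=30,threshold=15)
    f=state()["contact_force"][2]
    if f<4: bot.line_to(pose(d,z-1.2),rate=8,threshold=max(6-f,2))
    dd,z,s=rep(("HIT " if hit else "")+str(i)+" d%.1f"%d)
    if s["contact_force"][2]>10: z+=.2
    if hit or abs(s["ft_torque"][2])>.3 or d0-d>75 or z-H<86: break
bot.sleep(.2); rep("end")
```

```text
start t26.2 yaw45.9 und90.8 xy [0.2 0. ] F [-0.6 -0.5  5. ] M [ 0.05  0.22 -0.02] g0.687
0 d42.9 t26.6 yaw43.0 und90.6 xy [0.2 0. ] F [-1.2 -0.2  6.7] M [0.   0.3  0.01] g0.682
1 d39.9 t27.1 yaw40.0 und90.3 xy [0.2 0. ] F [-0.2  0.2  7.4] M [ 0.01  0.35 -0.05] g0.681
2 d36.9 t27.6 yaw37.0 und90.1 xy [0.2 0.1] F [-1.8  0.9  7.9] M [-0.06  0.41 -0.05] g0.682
3 d33.9 t28.0 yaw34.0 und89.9 xy [0.2 0. ] F [-1.5 -0.4  6.1] M [-0.03  0.38 -0.06] g0.683
4 d30.9 t28.5 yaw31.0 und89.6 xy [0.2 0. ] F [-0.3  0.1  7.6] M [-0.01  0.39 -0.09] g0.682
5 d27.9 t28.9 yaw28.0 und89.3 xy [ 0.1 -0. ] F [-2.1  0.2  7.8] M [-0.01  0.33  0.01] g0.683
6 d24.9 t29.4 yaw25.0 und89.1 xy [0.2 0. ] F [-0.9  0.3  8.2] M [-0.02  0.34 -0.05] g0.684
7 d21.9 t29.9 yaw22.0 und88.9 xy [ 0.2 -0. ] F [-1.7  0.4  8.1] M [ 0.01  0.38 -0.03] g0.684
8 d18.9 t30.3 yaw19.0 und88.6 xy [ 0.2 -0. ] F [-1.4 -0.3  6.6] M [ 0.    0.4  -0.09] g0.684
9 d15.9 t30.8 yaw16.0 und88.4 xy [0.1 0. ] F [-0.8 -0.2  6.7] M [-0.01  0.35 -0.07] g0.683
10 d12.9 t31.2 yaw13.0 und88.1 xy [0.1 0. ] F [-2.  -0.7  7.6] M [-0.01  0.36 -0.07] g0.686
11 d9.
[... 670 characters left out ...]
[0. 0.] F [-1.  -0.3  4.9] M [-0.03  0.08  0.01] g0.682
19 d-6.6 t34.7 yaw-6.5 und87.0 xy [0.1 0. ] F [-0.4 -0.5  4.2] M [-0.02 -0.02 -0.06] g0.680
20 d-8.1 t35.2 yaw-8.0 und86.9 xy [ 0.2 -0. ] F [-1.9  0.6  7.1] M [ 0.08  0.33 -0.03] g0.679
21 d-9.6 t35.4 yaw-9.5 und87.0 xy [-0.  0.] F [-0.3 -0.9  5. ] M [ 0.01  0.08 -0.05] g0.683
22 d-11.1 t35.7 yaw-11.0 und87.0 xy [0.  0.1] F [-0.2 -0.5  4.1] M [ 0.02 -0.02 -0.03] g0.686
23 d-12.6 t35.9 yaw-12.5 und87.0 xy [-0.1  0.3] F [-1.3  0.9  5.3] M [0.08 0.19 0.09] g0.685
24 d-14.1 t36.2 yaw-13.9 und87.0 xy [-0.2  0.3] F [-1.1  1.2  5.9] M [0.11 0.12 0.61] g0.682
end t36.4 yaw-13.9 und87.0 xy [-0.2  0.4] F [-1.8  0.   5.9] M [0.06 0.12 0.5 ] g0.680
```

Hard stop felt at 60°, with the underside at 87.0 mm. I'll back off the torque, release, retreat and check.

Run:
```python
from h import *
d,z,s=rep()
bot.line_to(pose(d+1,z+.2),rotation=ori(d+1),rate=10); rep("relaxed")
jaws.open_jaws(); bot.sleep(.2); rep("open")
bot.line_to(pose(d+1,z+70),rate=80); bot.line_to(pose(d+1,290),rate=150); bot.sleep(.3)
st=state(); s,p=cloud("wrist"); save(s,"fin.png"); print(ring(p,J,111,125,40),st["time_s"],st["contact_force"])
```

```text
t36.4 yaw-13.9 und87.0 xy [-0.2  0.4] F [-1.8  0.   5.9] M [0.06 0.12 0.5 ] g0.680
relaxed t36.6 yaw-12.9 und87.0 xy [-0.2  0.3] F [0.1 2.1 3.6] M [0.24 0.04 0.24] g0.682
open t37.2 yaw-12.9 und87.1 xy [-0. -0.] F [-0.5  1.2 -0.3] M [0.01 0.01 0.  ] g1.003
(array([542.5,  -7.8]), 30.3, 4018, np.float64(117.5), array([542.5,  -6.2, 117.4])) 39.075 [ 0.07350076 -0.51872397 -0.67510814]
```

View pics/fin.png

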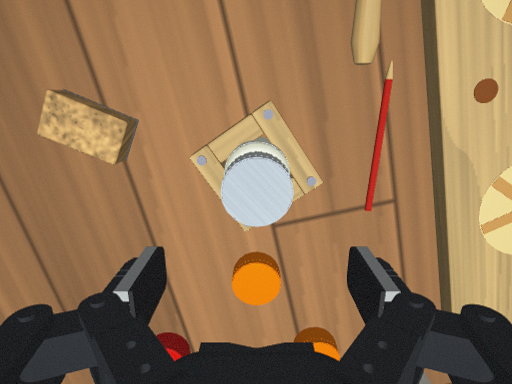

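The lid sits level on the jar at (257,190), with its top at 117.5 mm (117 expected at home). It's centred and the gripper is clear, so I'll hand in.

```bash
python3 -c "
from h import *
print(bot.hand_in())"
```

```text
the job is handed in; nothing more can be done
None
```

The wax jar is closed: the lid dropped into the thread starts at about 91 mm, was screwed 60° clockwise to the hard stop (underside 87.0 mm), released and handed in at about 39 s of the 67 s allowed; the judge's verdict was not shown.

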